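# Stop the curing unit, start its fan and open the lid

## Robot

A 7-joint arm with a two-finger parallel gripper is mounted at the origin on the work surface. World frame = base frame: x ahead of the robot, y to its left, z up, the work surface at z = 0. Lengths are in m, angles in rad, forces in N, time in s.
With the tool pointing down it reaches from about 0.4 to 0.85 m from the base axis. Payload 4.5 kg.
Tool frame: the origin (TCP) lies on the centre line of the jaws, within the pads' length; the fingertips stand 22 mm ahead of it and the grasp point (between the pads) lies 3 mm ahead of it (arm.tip_reach is the distance from the TCP to the fingertips, in m); z points along the fingers, y is the line along which they close (so a half turn about z gives the same grasp; the last joint's range is limited). The gripper opens to 85 mm and grips with 20 to 120 N. Pads are 22 mm wide; open, the fingers measure 114 mm over their backs; the gripper's body (76 mm by 85 mm) begins 54 mm behind the grasp point. The pads swing forward as they close: fully open they stand 13 mm farther back than shut.
Start: joints at [1.378, 0.689, -0.195, 1.565, 0.157, 0.902, -0.215], TCP at [0.141, -0.609, 0.253] pointing down, gripper open.
Joint ranges: [-3.01, 3.01], [-0.46, 2.08], [-1.47, 1.51], [0.13, 2.56], [-1, 4.14], [0.04, 2.09], [-2.66, 2.66]. Speed limits (rad/s): [2.57, 2.57, 3.14, 3.14, 3.14, 3.14, 3.14].

## Interface

Orientations are given as a unit quaternion [x, y, z, w].
In Python, from workcell import arm gives the robot as it stands. The module is installed in compiled form; this text tells all that it offers.
- The arm moves only by the tool servo_tool, never from a script. Its argument "motion" is text: rows parted by semicolons, each of 5 numbers parted by spaces: the shift along the tool's x, y, z in mm, then the turn about the tool's z in units of 8 degrees (1.0 is 8 degrees), then the finger opening in mm, from 0 to 85.4. A call has 1 to 12 rows; each row is the pose to reach, as a shift and turn from the pose commanded when the call began, along the tool's axes at that moment; what a row does not reach only later rows make up. A row lasts 1/8 s, in which the tool goes at most 62.5 mm and 10.7 degrees, less where a joint would pass 70% of its speed; a pose out of reach is approached as far as the arm can. A call with a gripper value outside its range is refused whole. The fingers move at their own pace and stop on an object; the grip force is fixed at half the most. Time passes only in rows, so rows that repeat a pose let the fingers close. It gives the time, the measured TCP pose, the force, the opening and the grip force at its end, in the units of the state.
- arm.sense(): the state, without advancing time (a new reading comes with each control period).
- arm.read_camera(name): name is "side" or "top"; returns the picture (384x512x3 uint8, blue, green, red); there is no depth.
- arm.get_calibration(name): a dict with "camera_matrix" (3x3 intrinsics, pixels), "k1" (the pictures are not rectified: a ray, as slopes to the right and down, at radius r is drawn at 1 + k1 r^2 times it, then the intrinsics apply), "view" (4x4, takes a point from world to camera coordinates). Camera axes: x right, y up, looking along -z (the intrinsics and any distortion apply to the point x, -y, -z); pixel columns grow to the right and rows downward; lengths in m; the calibration is good to about 2 mm. A picture is of the moment at which its call begins. get_calibration takes no time and is no camera call.
- arm.sign_off(): hands the job in; it is judged then, once.
Trained networks look in the newest picture that a camera, given by its name, has taken for a name from the list of things; names that differ only in an ending like _2 or _b are one class to them, and where a whole thing is asked for, a point or a joint stands for the part that bears it (a point fixed in the world has none). Each returns a list of dicts, best first, with "score" (0 to 1); they miss things now and then, are a little off and sometimes report something else, mostly with a low value. They report only what shows in the picture. A call takes as long as a camera call.
- arm.cut_out(camera, thing): "region" (384x512 bool, what is visible of it) and "at" ([row, column] in pixels, amid what is visible of it).
- arm.spot_point(camera, thing): "at" ([row, column] in pixels: a listed point, or the origin of a listed thing).
The state is a dict: "time": time; "q": joint angles; "dq": joint speeds; "tau": joint torques, N m; "tcp_pos": TCP position; "eef_rot": TCP orientation; "force": force on the tool from outside, world axes, zero at the start; "ft_torque": the same for the moment, N m; "gripper_width": finger opening in m; "finger_force": force on a finger pad.
Only numpy, scipy, OpenCV 4.12 (cv2) and the standard library are available. Lean on these libraries where they do the work, as an engineer would, in place of code of your own. Each camera call takes 0.05 s, during which the arm holds its last target. There are 200 camera calls.

## Task

The light-curing unit has finished its cycle: with its lid still shut, press the red stop key fully down and let it up, then do the same with the blue fan key, and leave the green start key alone. Then lift the orange lid right over and set it down gently on its stops, without letting it drop or slam, so that it stays wide open, and let go. Do not shift the things standing around the unit.

Things in the scene. Friction and masses are not known exactly. Their poses are not given: they have to be found in the camera images.
- unit: White fixed unit. Origin on the bench; x points to its rear (hinge side), y to its left. Chamber 140 (x) by 200 (y) mm, 94 mm high, centred at x 0, y -40 mm, under the lid. Key panel 190 by 95 mm, 60 mm high, centred at x 0, y +108.5 mm, three keys in a row along x, 55 mm apart. Rear housing to x 125 mm, 70 mm high, with two lid stops up to 124 mm high.
- lid (a joint): Angle of the orange lid in rad: 0 shut, 1.57 upright, 1.9 leaning back on its stops. It swings freely about the unit's y: let go before upright it falls shut, past upright it falls onto its stops. Plate 140 by 200 by 12 mm, about 0.3 kg; its underside is 95 mm above the bench when shut.
- lid_hinge (a point): Point on the hinge axis, at the middle of the lid's rear lower edge (unit frame 70, -40, 95 mm). The hinge axis is parallel to the unit's y.
- lid_handle (a point): Middle of the lid's handle: a dark round steel bar, 12 mm thick, 100 mm long, parallel to the hinge, held by a leg at each end 50 mm in front of the lid's front edge (44 mm free gap between bar and lid). When shut it is 101 mm high, 190 mm in front of the hinge and 6 mm above it; nothing is under it. The point turns with the lid.
- stop_top (a point): Centre of the top of the red stop key, a round key of 28 mm diameter in a black collar of 44 mm; the top is 82 mm above the bench when up. Which of the three panel places it has varies.
- fan_top (a point): The same for the blue fan key.
- start_top (a point): The same for the green start key, to be left alone.
- stop (a joint): Travel of the red stop key in m: 0 up, 0.006 fully down (about 5 N); springs back.
- fan (a joint): Travel of the blue fan key in m: 0 up, 0.006 fully down (about 5 N); springs back.
- start (a joint): Travel of the green start key in m: 0 up, 0.006 fully down.
- jar: Bystander: amber jar with red cap, 54 mm diameter, 85 mm high, loose. Origin at the centre of its underside.
- pot: Bystander: small steel wax bowl, 64 mm diameter, 30 mm high, loose. Origin at the centre of its underside.
- cast: Bystander: plaster tooth cast on a wooden block 65 by 70 mm, 51 mm high in all, loose. Origin at the centre of its underside.

How it is judged:
On the way, in this order (a step that is already met when the one before it is completed fails the run):
1. the red stop key is pressed down (at least 4.5 of 6 mm) with the lid shut (value of joint stop above 0.0045 m and value of joint lid below 0.1 rad), for 0.05 s.
2. the red key is up again, and the blue fan key not pressed (value of joint each of stop, fan below 0.002 m and value of joint lid below 0.1 rad), for 0.05 s.
3. the blue fan key is pressed down (at least 4.5 of 6 mm) with the lid shut and the red key up (value of joint fan above 0.0045 m and value of joint stop below 0.002 m and value of joint lid below 0.1 rad), for 0.05 s.
4. the lid is opened onto its stops (beyond 1.83 rad) (value of joint lid above 1.83 rad), for 0.2 s.
At the end, for the whole second after the job is handed in: The lid rests on its stops (beyond 1.83 rad) and is still, all three keys are up (within 2 mm), and jar, bowl and cast stand within 20 mm of where they were (value of joint lid above 1.83 rad and velocity of joint lid between -0.1 and 0.1 rad/s and value of joint each of stop, fan, start below 0.002 m and distance of each of jar, pot, cast from where it was at the start of the episode below 0.02 m); the robot touches nothing.
It fails at once if the green start key is pressed (3 mm or more) (value of joint start above 0.003 m).
It fails at once if the lid drops or slams (turns faster than 1.8 rad/s) (velocity of joint lid above 1.8 rad/s or velocity of joint lid below -1.8 rad/s).
It fails at once if the jar is shifted by more than 20 mm (distance of jar from where it was at the start of the episode above 0.02 m).
It fails at once if the pot is shifted by more than 20 mm (distance of pot from where it was at the start of the episode above 0.02 m).
It fails at once if the cast is shifted by more than 20 mm (distance of cast from where it was at the start of the episode above 0.02 m).
It also fails if it takes over 61 s, if anything falls off the work surface, if the arm or the gripper's body presses on something with over 40 N, if the wrist force passes 120 N, or if a joint passes its speed limit or range.

## Working session

There is one attempt and no reset: what is moved stays moved. The work goes in short steps, Python scripts to look and compute and a tool call to move; the robot and the scene stay as the last step left them, time stands still between calls to the robot, and variables do not carry over. Pictures are saved under pics/ and viewed, at most 10 in all, crops included, and the job is handed in when it is done.

Besides the shell and the picture viewer there is one more tool, called in YAML: its name, and indented under it one key for each argument. servo_tool: Moves the arm, as the interface text tells. Its arguments: {"type":"object","properties":{"motion":{"type":"string"}},"required":["motion"]}

```bash
mkdir -p pics
cat > h.py <<'E'
import numpy as np, cv2
from scipy.spatial.transform import Rotation as R
from workcell import arm
def ray(cam,at):
    c=arm.get_calibration(cam); K=np.array(c["camera_matrix"]); V=np.array(c["view"])
    d=cv2.undistortPoints(np.array([[[at[1],at[0]]]],float),K,np.array([c["k1"],0,0,0.]))[0,0]
    # k1 model is same as OpenCV's
    dc=np.array([d[0],-d[1],-1]); Rv=V[:3,:3]
    return -Rv.T@V[:3,3], Rv.T@dc
def atz(cam,at,z):
    o,d=ray(cam,at); return o+d*(z-o[2])/d[2]
def proj(cam,p):
    c=arm.get_calibration(cam); K=np.array(c["camera_matrix"]); V=np.array(c["view"])
    q=V[:3,:3]@np.array(p)+V[:3,3]; s=np.array([q[0],-q[1]])/-q[2]; s=s*(1+c["k1"]*(s@s)); return (K[:2,:2]@s+K[:2,2])[::-1]
def tri(a,b):
    (o1,d1),(o2,d2)=a,b
    d1=d1/np.linalg.norm(d1);d2=d2/np.linalg.norm(d2)
    t=np.linalg.lstsq(np.c_[d1,-d2],o2-o1,rcond=None)[0]
    p,q=o1+t[0]*d1,o2+t[1]*d2
    return (p+q)/2,np.linalg.norm(p-q)
E
cat > a.py <<'E'
from h import *
np.set_printoptions(precision=4,suppress=True)
Z=dict(unit=0,lid_hinge=.095,lid_handle=.101,stop_top=.082,fan_top=.082,start_top=.082,jar=0,pot=0,cast=0)
ims=[]
for c in("top","side"):
    im=arm.read_camera(c); ims.append(im)
    cv2.imwrite(f"pics/{c}0.png",im)
    for n,z in Z.items():
        for r in arm.spot_point(c,n)[:2]: print(c,n,round(r["score"],2),np.round(r["at"],1),atz(c,r["at"],z))
s=arm.sense();print(s["time"],s["tcp_pos"],R.from_quat(s["eef_rot"]).as_matrix(),s["gripper_width"])
E
python3 a.py
```

```text
top unit 0.97 [204.7 298. ] [ 0.5609 -0.0749  0.    ]
top lid_hinge 0.66 [170.9 312.9] [ 0.6331 -0.0984  0.095 ]
top lid_handle 0.86 [250.3 338.7] [ 0.4519 -0.1555  0.101 ]
top stop_top 0.59 [193.5 253.5] [0.58   0.0384 0.082 ]
top fan_top 0.69 [214.3 257.4] [0.5316 0.0287 0.082 ]
top fan_top 0.27 [248.2 215.4] [0.4522 0.1246 0.082 ]
top start_top 0.44 [240.7 266.7] [0.471  0.0065 0.082 ]
top jar 0.85 [206.7 387.7] [ 0.5586 -0.3042  0.    ]
top pot 0.86 [152.7 375.9] [ 0.6981 -0.2766  0.    ]
top cast 0.68 [251.  216.6] [0.4415 0.1294 0.    ]
side unit 0.93 [268.2 258. ] [ 0.5542 -0.0785  0.    ]
side lid_hinge 0.6 [234.4 304.1] [ 0.6376 -0.1002  0.095 ]
side lid_hinge 0.41 [210.1 226.8] [0.5261 0.0142 0.095 ]
side lid_handle 0.78 [290.9 222.6] [ 0.4528 -0.1551  0.101 ]
side stop_top 0.7 [198.8 247.4] [0.5805 0.0374 0.082 ]
side fan_top 0.53 [213. 225.] [0.5236 0.0193 0.082 ]
side start_top 0.63 [226.1 200.6] [0.4675 0.0064 0.082 ]
side jar 0.97 [373.3 317.5] [ 0.5592 -0.3156  0.    ]
side pot 0.71 [322.5 368.7] [ 0.694  -0.2729  0.    ]
side cast 0.67 [211.5 179.1] [ 0.4506  0.1329 -0.    ]
1.0 [ 0.1406 -0.609   0.2533] [[ 0.9744  0.2249  0.    ]
 [ 0.2249 -0.9744 -0.0001]
 [ 0.      0.0001 -1.    ]] 0.08560078279498012
```

View pics/top0.png

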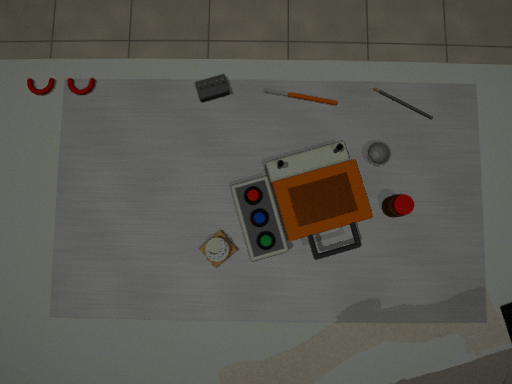

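View pics/side0.png

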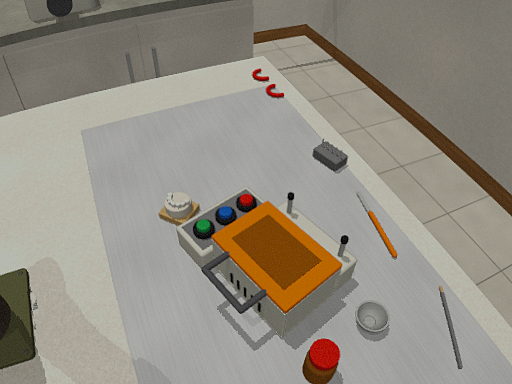

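```bash
cat > fit.py <<'E'
from h import *
from scipy.optimize import least_squares
np.set_printoptions(precision=4,suppress=True)
Pt={'unit':(0,0),'hinge':(70,-40),'handle':(-120,-40),'stop':(55,108.5),'fan':(0,108.5),'start':(-55,108.5)}
obs={'unit':[(.5609,-.0749),(.5542,-.0785)],'hinge':[(.6331,-.0984),(.6376,-.1002)],'handle':[(.4519,-.1555),(.4528,-.1551)],'stop':[(.58,.0384),(.5805,.0374)],'fan':[(.5316,.0287),(.5236,.0193)],'start':[(.471,.0065),(.4675,.0064)]}
def f(p):
    c,s=np.cos(p[2]),np.sin(p[2])
    return np.array([np.array([p[0]+(c*x-s*y)/1e3,p[1]+(s*x+c*y)/1e3])-o for k,(x,y) in Pt.items() for o in obs[k]]).ravel()
r=least_squares(f,[.56,-.075,.3],loss='soft_l1',f_scale=.003);x=r.x
print(x,f(x).reshape(-1,2)*1e3)
c,s=np.cos(x[2]),np.sin(x[2])
for k,(a,b) in Pt.items(): print(k,x[0]+(c*a-s*b)/1e3,x[1]+(s*a+c*b)/1e3)
E
python3 fit.py
```

```text
[ 0.5566 -0.0811  0.2919] [[-4.3251 -6.1876]
 [ 2.3749 -2.5876]
 [ 2.0245 -0.8525]
 [-2.4755  0.9475]
 [ 1.2609  1.5732]
 [ 0.3609  1.1732]
 [-1.9734  0.2499]
 [-2.4734  1.2499]
 [-6.247  -5.8768]
 [ 1.753   3.5232]
 [ 1.6793  0.4964]
 [ 5.1793  0.5964]]
unit 0.5565748894790853 -0.08108759160735948
hinge 0.6351244570495698 -0.09925254232267627
handle 0.45316093795359264 -0.1539268298645176
stop 0.5780266439632377 0.03864992227008682
fan 0.5253529936986128 0.022823154823764333
start 0.47267934343398776 0.0069963873774418345
```

The top view shows red, blue and green keys at about (253,195), (260,217) and (266,240). The lid is shut, the handle is in front at about (338,240), and the jar and bowl are to the right. The side view agrees with this. Next I refine the key positions by colour and work out the first move.

```bash
cat > k.py <<'E'
from h import *
np.set_printoptions(precision=4,suppress=True)
box=dict(top=(180,255,240,280),side=(185,245,185,262))
for c in("top","side"):
    im=cv2.imread(f"pics/{c}0.png").astype(int);b,g,r=im[...,0],im[...,1],im[...,2]
    for n,m in dict(stop=(r>2*g)&(r>2*b)&(r>100),fan=(b>1.6*r)&(b>1.5*g)&(b>70),start=(g>1.6*r)&(g>1.5*b)&(g>60)).items():
        M=np.zeros(m.shape,bool);a=box[c];M[a[0]:a[1],a[2]:a[3]]=m[a[0]:a[1],a[2]:a[3]]
        _,_,st,ce=cv2.connectedComponentsWithStats(M.astype(np.uint8)); i=1+st[1:,4].argmax()
        print(c,n,st[i,4],ce[i][::-1],atz(c,ce[i][::-1],.079))
E
python3 k.py
cat > mv.py <<'E'
# usage: mv.py x y z yaw_deg -> tool-frame shift mm, turn units
import sys
from h import *
s=arm.sense(); M=R.from_quat(s["eef_rot"]).as_matrix(); t=np.array(list(map(float,sys.argv[1:4])))
yaw=np.degrees(np.arctan2(M[1,0],M[0,0])); print("tcp",s["tcp_pos"].round(4) if hasattr(s["tcp_pos"],"round") else s["tcp_pos"],"yaw",yaw)
print("shift",np.round(M.T@(t-np.array(s["tcp_pos"]))*1e3,1),"turn",-(((float(sys.argv[4])-yaw)))/8)
E
python3 mv.py .579 .038 .15 106.7
```

```text
top stop 94 [189.6915 277.1702] [ 0.59   -0.0169  0.079 ]
top fan 81 [217.5062 259.0617] [0.5244 0.0247 0.079 ]
top start 88 [240.2955 265.5795] [0.4719 0.009  0.079 ]
side stop 122 [199.0492 245.7459] [0.5781 0.0406 0.079 ]
side fan 144 [211.9792 224.875 ] [0.5252 0.0244 0.079 ]
side start 151 [225.3775 202.8477] [0.4727 0.0088 0.079 ]
tcp [ 0.1406 -0.609   0.2533] yaw 12.999395827194682
shift [ 572.7 -531.8  103.3] turn -11.712575521600666
```

servo_tool:
  motion: "44 -41 20 -1 0;88 -82 20 -2 0;132 -123 20 -3 0;176 -164 20 -4 0;220 -205 20 -5 0;264 -245 20 -6 0;308 -286 20 -7 0;352 -327 20 -8 0;396 -368 20 -9 0;440 -409 20 -10 0;484 -449 20 -11 0;528 -490 20 -11.7 0"

```text
time: 2.5
tcp_pos: [0.546, -0.0115, 0.2334]
eef_rot: [0.596, 0.803, -0.0, 0.0]
force: [1.0, 0.1, 0.6]
gripper_width: 0.0
finger_force: 0.0
```

```bash
python3 mv.py .578 .0395 .115 106.7
```

```text
tcp [ 0.546  -0.0115  0.2334] yaw 106.76608090061062
shift [ 39.7  45.3 118.4] turn 0.008260112576326861
```

servo_tool:
  motion: "20 23 30 0 0;40 45 60 0 0;40 45 90 0 0;40 45 118 0 0;40 45 118 0 0"

```text
time: 3.12
tcp_pos: [0.5752, 0.0379, 0.1136]
eef_rot: [0.598, 0.802, -0.002, -0.001]
force: [-0.7, 0.3, 0.7]
gripper_width: -0.0002
finger_force: 0.0
```

```bash
python3 mv.py .578 .0395 .098 106.7
python3 - <<'E'
from h import *
im=arm.read_camera("side"); cv2.imwrite("pics/side1.png",cv2.resize(im[150:310,150:360],None,fx=3,fy=3))
E
```

```text
tcp [0.5752 0.0379 0.1136] yaw 106.60878485471429
shift [ 0.7  3.2 15.6] turn -0.011401893160714494
```

View pics/side1.png

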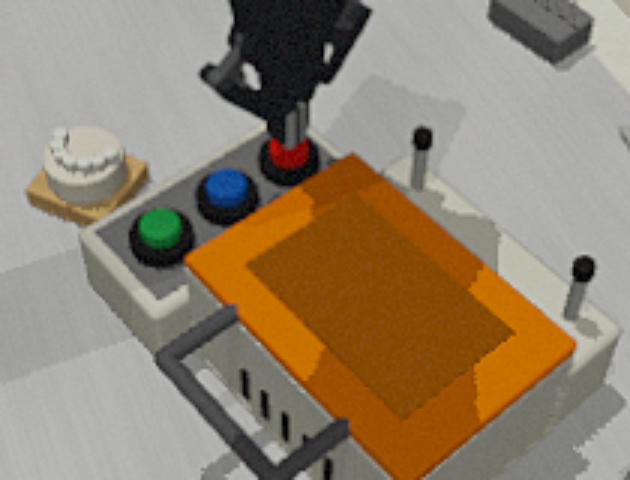

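The fingers hang right over the red key, at about (290,150) in the crop. I press it now.

servo_tool:
  motion: "0 3 5 0 0;0 3 10 0 0;0 3 13 0 0;0 3 16 0 0;0 3 17 0 0;0 3 17 0 0"

```text
time: 3.92
tcp_pos: [0.5799, 0.0392, 0.0987]
eef_rot: [0.598, 0.802, 0.0, 0.0]
force: [0.9, -1.5, 3.3]
gripper_width: 0.0001
finger_force: 2.2
```

```bash
python3 mv.py .578 .0395 .098 106.7
python3 - <<'E'
from h import *
im=arm.read_camera("side"); cv2.imwrite("pics/side2.png",cv2.resize(im[180:250,170:280],None,fx=5,fy=5))
E
```

```text
tcp [0.5799 0.0392 0.0987] yaw 106.59157829053734
shift [ 0.8 -1.7  0.7] turn -0.013552713682832618
```

View pics/side2.png

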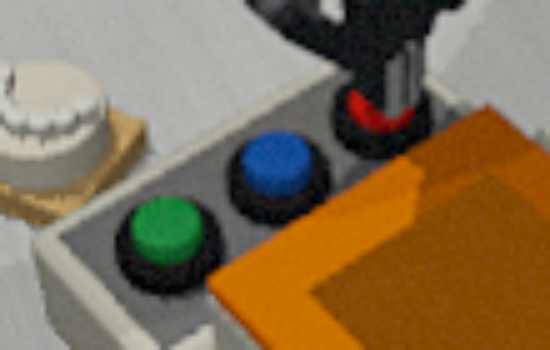

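The red key is partly down at about 3 N, so I go a little deeper until it bottoms out.

servo_tool:
  motion: "0 0 1.5 0 0;0 0 3 0 0;0 0 3 0 0;0 0 3 0 0"

```text
time: 4.47
tcp_pos: [0.58, 0.0392, 0.0978]
eef_rot: [0.598, 0.802, 0.0, 0.001]
force: [-4.0, -1.6, 22.8]
gripper_width: 0.0001
finger_force: 11.5
```

servo_tool:
  motion: "0 0 -6 0 0;0 0 -15 0 0;0 0 -20 0 0;0 -28 -20 0 0;1 -56 -20 0 0;1 -56 -18 0 0;1 -56 -8 0 0;1 -56 -3 0 0;1 -56 0 0 0;1 -56 0.5 0 0;1 -56 0.5 0 0;1 -56 0.5 0 0"

```text
time: 5.98
tcp_pos: [0.5267, 0.0247, 0.0976]
eef_rot: [0.598, 0.802, 0.001, 0.002]
force: [-6.5, -1.9, 32.3]
gripper_width: 0.0001
finger_force: 16.4
```

```bash
python3 mv.py .5253 .024 .098 106.7
python3 - <<'E'
from h import *
im=arm.read_camera("side"); cv2.imwrite("pics/side3.png",cv2.resize(im[180:250,170:280],None,fx=5,fy=5))
E
```

```text
tcp [0.5267 0.0247 0.0976] yaw 106.61567121144702
shift [-0.2 -1.5 -0.4] turn -0.010541098569122553
```

View pics/side3.png

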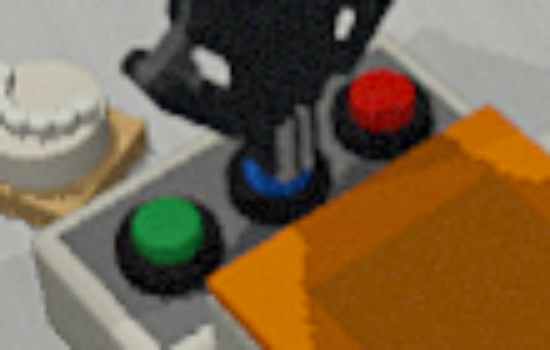

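The blue key is fully down (about 32 N at the bottom stop) and the red key is up again. Next I lift and head for the handle.

servo_tool:
  motion: "0 0 -10 0 0;0 0 -50 0 0;0 0 -90 0 0;-40 -30 -90 0 70;-80 -60 -90 0 70;-120 -90 -90 0 70;-149 -121 -90 0 70;-149 -121 -90 0 70;-149 -121 -90 0 70"

```text
time: 7.15
tcp_pos: [0.453, -0.1524, 0.1847]
eef_rot: [0.597, 0.802, 0.001, 0.0]
force: [0.8, 0.5, -0.1]
gripper_width: 0.0701
finger_force: 0.0
```

```bash
python3 mv.py .453 -.154 .1 106.7
python3 - <<'E'
from h import *
for c in("side","top"):
    im=arm.read_camera(c)
    for n,z in(("lid_handle",.101),("lid_hinge",.095)):
        for r in arm.spot_point(c,n)[:1]: print(c,n,r["score"],r["at"],atz(c,r["at"],z))
    if c=="side":cv2.imwrite("pics/side4.png",cv2.resize(im[170:340,150:350],None,fx=3.5,fy=3.5))
E
```

```text
tcp [ 0.453  -0.1524  0.1847] yaw 106.61806153437766
shift [-1.6 -0.6 84.7] turn -0.010242308202792927
side lid_handle 0.82 [288.8, 223.8] [ 0.45603007 -0.1521189   0.101     ]
side lid_hinge 0.55 [234.1, 304.4] [ 0.63844092 -0.09983263  0.095     ]
top lid_handle 0.92 [249.3, 334.2] [ 0.45406492 -0.14530745  0.101     ]
top lid_hinge 0.6 [168.5, 313.0] [ 0.63870518 -0.09865038  0.095     ]
```

View pics/side4.png

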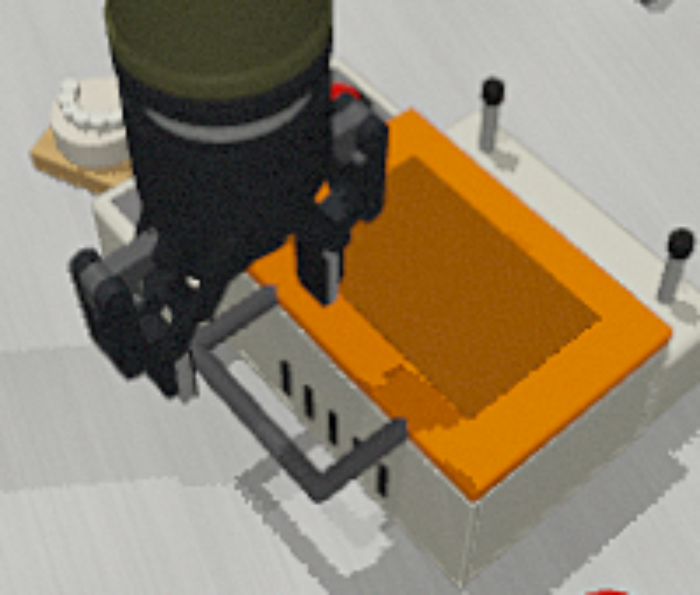

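servo_tool:
  motion: "-1 0 0 0 40;-1 0 0 0 40;-1 0 30 0 40;-1 0 60 0 40;-1 0 80 0 40;-1 0 80 0 40;-1 0 80 0 40"

```text
time: 8.32
tcp_pos: [0.4528, -0.1541, 0.1054]
eef_rot: [0.598, 0.802, 0.0, 0.0]
force: [0.4, -0.5, 0.4]
gripper_width: 0.0401
finger_force: 0.0
```

```bash
python3 mv.py .453 -.154 .104 106.7
python3 - <<'E'
from h import *
im=arm.read_camera("side");cv2.imwrite("pics/side5.png",cv2.resize(im[170:340,150:350],None,fx=3.5,fy=3.5))
E
```

```text
tcp [ 0.4528 -0.1541  0.1054] yaw 106.596972136473
shift [0.  0.2 1.4] turn -0.012878482940875458
```

View pics/side5.png

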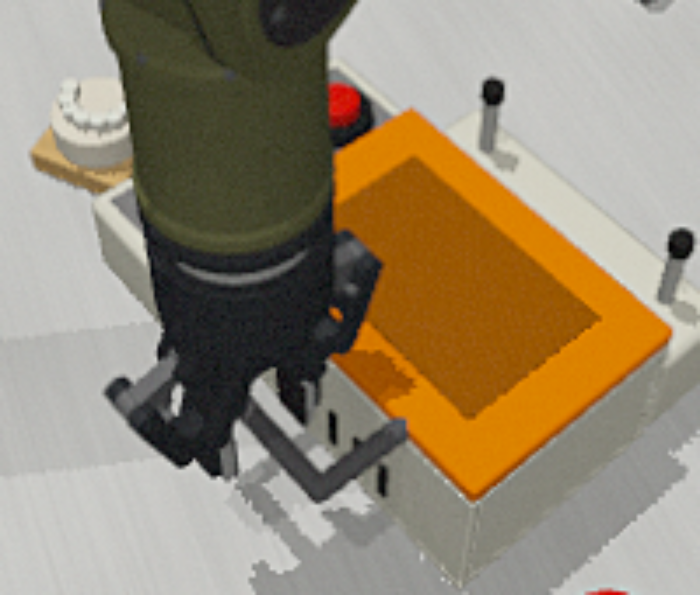

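The fingers straddle the bar, one in front and one in the gap, near (260,420) in the crop. I close them on the bar.

servo_tool:
  motion: "0 0 1 0 0;0 0 1 0 0;0 0 1 0 0;0 0 1 0 0;0 0 1 0 0;0 0 1 0 0"

```text
time: 9.12
tcp_pos: [0.4531, -0.1542, 0.1044]
eef_rot: [0.598, 0.802, 0.0, 0.001]
force: [0.2, -0.9, 6.2]
gripper_width: 0.0101
finger_force: 58.7
```

Run:
```python
from h import *
s=arm.sense();print(s["tcp_pos"],s["gripper_width"],s["finger_force"],s["force"])
t=np.arange(0,1.96,.08)
y=190-190*np.cos(t)+6*np.sin(t); z=190*np.sin(t)+6*np.cos(t)-6
for a in zip(t.round(2),y.round(1),(-z).round(1)): print(*a)
```

```text
[ 0.45306048 -0.15422239  0.10441909] 0.010098586329225044 58.65427315235138 [ 0.18588538 -0.93005706  6.2366374 ]
0.0 0.0 -0.0
0.08 1.1 -15.2
0.16 3.4 -30.2
0.24 6.9 -45.0
0.32 11.5 -59.5
0.4 17.3 -73.5
0.48 24.2 -87.1
0.56 32.2 -100.0
0.64 41.2 -112.3
0.72 51.1 -123.8
0.8 61.9 -134.5
0.88 73.6 -144.3
0.96 85.9 -153.1
1.04 99.0 -160.9
1.12 112.6 -167.6
1.2 126.7 -173.3
1.28 141.3 -177.7
1.36 156.1 -181.0
1.44 171.2 -183.2
1.52 186.3 -184.1
1.6 201.5 -183.7
1.68 216.7 -182.2
1.76 231.6 -179.5
1.84 246.3 -175.6
1.92 260.6 -170.5
```

servo_tool:
  motion: "1 1 -15 0 0;1 3 -30 0 0;1 7 -45 0 0;1 11.5 -59.5 0 0;1 17 -73.5 0 0;1 24 -87 0 0"

```text
time: 9.88
tcp_pos: [0.4746, -0.1477, 0.1908]
eef_rot: [0.598, 0.801, -0.001, -0.0]
force: [2.7, -3.8, -4.5]
gripper_width: 0.0098
finger_force: 58.3
```

Run:
```python
from h import *
im=arm.read_camera("side");cv2.imwrite("pics/side6.png",im)
s=arm.sense();print(s["tcp_pos"],s["gripper_width"],s["finger_force"],s["force"])
d=(np.array(s["tcp_pos"])-[.4531,-.1542,.1044])*1e3;print(d[:2]@[.958,.287],d[:2]@[-.287,.958],d[2])
```

```text
[ 0.47528165 -0.14757382  0.19212924] 0.009974923659969144 58.670536279678345 [-1.1381502  -4.1078365  -1.53342633]
23.15173862317342 -0.018255708864987043 87.72924449532084
```

View pics/side6.png

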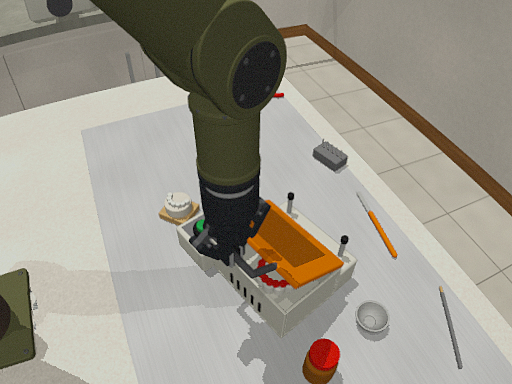

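The lid is following at about 0.5 rad, still gripped, and the bystanders have not moved. I continue along the arc.

servo_tool:
  motion: "0 8 -13 0 0;0 17 -25 0 0;0 27 -37 0 0;0 38 -47.5 0 0;0 49.5 -57 0 0;0 62 -66 0 0;0 75 -74 0 0;0 88.5 -80.5 0 0;0 102.5 -86.5 0 0"

```text
time: 11.05
tcp_pos: [0.5702, -0.1194, 0.2793]
eef_rot: [0.598, 0.801, -0.004, -0.001]
force: [-8.9, -4.3, 19.3]
gripper_width: 0.0098
finger_force: 62.2
```

```bash
cat > st.py <<'E'
from h import *
s=arm.sense();print(s["tcp_pos"],s["gripper_width"],s["finger_force"],s["force"])
d=(np.array(s["tcp_pos"])-[.4531,-.1542,.1044])*1e3;print(d[:2]@[.958,.287],d[:2]@[-.287,.958],d[2])
E
python3 st.py
```

```text
[ 0.57019824 -0.11944593  0.27931311] 0.009810870796565624 62.21838712692261 [-8.88447051 -4.333853   19.33944253]
122.15452987778069 -0.3127967669989734 174.9131094426452
```

servo_tool:
  motion: "0 14.5 -4.5 0 0;0 29.5 -7.5 0 0;0 44.5 -10 0 0;0 59.5 -11 0 0;0 75 -10.5 0 0;0 90 -9 0 0;0 105 -6 0 0;0 105 -6 0 0"

```text
time: 12.05
tcp_pos: [0.6754, -0.0883, 0.284]
eef_rot: [0.598, 0.801, -0.0, 0.002]
force: [1.9, -3.0, 6.8]
gripper_width: 0.0098
finger_force: 66.1
```

```bash
python3 st.py
```

```text
[ 0.67536808 -0.08830235  0.2840097 ] 0.009790046276785777 66.10029101371765 [ 1.88965459 -3.04807427  6.77680564]
231.8454457327747 -0.660986235192805 179.60969742678213
```

servo_tool:
  motion: "0 4 1 0 0;0 7.5 2 0 0;0 11 3 0 0;0 14.5 4 0 0;0 18 5 0 0;0 21.5 6.5 0 0;0 25 8 0 0;0 26.5 8.5 0 0;0 26.5 8.5 0 0"

```text
time: 13.18
tcp_pos: [0.6994, -0.0812, 0.2758]
eef_rot: [0.598, 0.801, -0.001, 0.001]
force: [0.1, -4.2, 8.4]
gripper_width: 0.0099
finger_force: 67.3
```

```bash
python3 st.py
python3 - <<'E'
from h import *
im=arm.read_camera("side");cv2.imwrite("pics/side7.png",im[100:360,130:400])
E
```

```text
[ 0.6994399  -0.08115666  0.27579393] 0.009861706227626992 67.3443067073822 [ 0.05686751 -4.22184965  8.35017841]
256.95705989998197 -0.7240271234118019 171.3939335372656
```

View pics/side7.png

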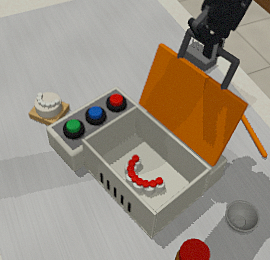

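The lid leans back at about 1.9 rad, the keys are up and the bystanders have not moved. I nudge it lightly onto the stops before releasing.

servo_tool:
  motion: "0 2 1 0 0;0 3 1.5 0 0;0 3 1.5 0 0;0 3 1.5 0 0"

```text
time: 13.72
tcp_pos: [0.6996, -0.0811, 0.2757]
eef_rot: [0.598, 0.801, -0.003, -0.0]
force: [-10.5, -5.1, 20.5]
gripper_width: 0.0097
finger_force: 68.5
```

```bash
python3 st.py
```

```text
[ 0.69962854 -0.08108521  0.27570261] 0.00966632102267892 68.45817446708679 [-10.51264837  -5.12717157  20.46595538]
257.15828266132974 -0.7097223282020035 171.30260777533297
```

The lid is firmly on its stops: the force rose but it did not move further. I unload, open the fingers and withdraw upward.

servo_tool:
  motion: "0 -2 -1 0 0;0 -2 -1 0 20;0 -2 -1 0 40;0 -2 -1 0 40;0 -2 -1 0 40;0 -2 -20 0 40;0 -2 -50 0 40;0 -2 -90 0 40;0 -2 -120 0 40;0 -2 -120 0 40"

```text
time: 14.98
tcp_pos: [0.7014, -0.0785, 0.3961]
eef_rot: [0.598, 0.802, 0.002, 0.002]
force: [0.5, 0.9, -0.6]
gripper_width: 0.0401
finger_force: 0.0
```

```bash
python3 st.py
python3 - <<'E'
from h import *
im=arm.read_camera("side");cv2.imwrite("pics/side8.png",im)
for n in("lid_handle","jar","pot","cast"):
    for r in arm.spot_point("side",n)[:1]: print(n,r["score"],r["at"],atz("side",r["at"],.273 if n=="lid_handle" else 0))
E
```

```text
[ 0.70144467 -0.07854086  0.39610441] 0.040051125080162266 0.0 [ 0.49463769  0.87026621 -0.5587161 ]
259.62836363355876 1.2065410373982008 291.70440778935824
lid_handle 0.75 [148.6, 343.3] [ 0.69802441 -0.0851007   0.273     ]
jar 0.82 [372.1, 318.0] [ 0.56104887 -0.31414847  0.        ]
pot 0.91 [320.6, 365.9] [ 0.69132402 -0.26733671  0.        ]
cast 0.58 [211.3, 177.8] [ 4.48025572e-01  1.34670751e-01 -1.11022302e-16]
```

View pics/side8.png

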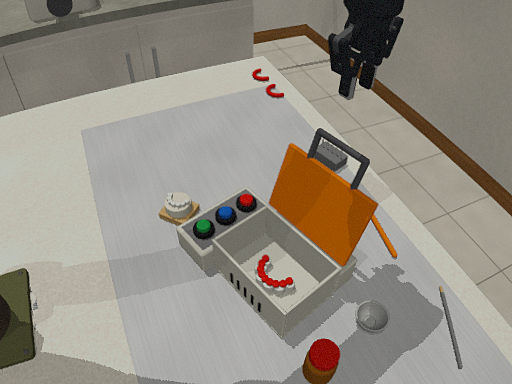

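The lid rests wide open with the handle at about (340,145). The gripper is clear of it, all keys are up, and the jar, bowl and cast have not moved.

```bash
python3 -c "
from workcell import arm
print(arm.sign_off())"
```

```text
the job is handed in; nothing more can be done
None
```

I pressed and released the red key, then the blue one, set the lid gently open on its stops and let go; the green key and the bystanders were left alone, and the job is handed in (no verdict was returned).

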